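# Damp check in the drawer beside the sink

## Task

The chest beside the sink has been splashed: pull its top drawer right out to the stop, then take the moisture meter out of the red travel case and take a reading on the pencilled cross on the drawer floor. Hold the meter upright with its ball on the cross and its display turned to the front of the drawer, pressing gently until the sprung ball is about halfway in (about 5 N). Finish while still holding it there, still and in contact, and leave everything else on the counter where it is.

Things in the scene. Friction and masses are not known exactly. Their poses are not given: they have to be found in the camera images.
- cabinet: small two-drawer bathroom chest, fixed to the counter, wood carcass with white fronts, 220 deep (x) x 270 wide (y) x 154 mm high. Origin: centre of its underside, on the counter; its -x side is the front, with the drawers and steel bar handles. Nothing stands on its top
- cabinet_drawer0 (a joint): top drawer, in m: 0 shut, slides along the chest's -x to its stop at 0.1496; starts shut or ajar by up to 25 mm. A few newtons move it; it stays where left. Inside 175 (x) x 228 (y) mm, walls 6 mm thick; floor's upper face 87 mm, side walls up to 132 mm, white front panel up to 142 mm above the counter
- cabinet_drawer0_handle (a point): middle of the top drawer's bar handle: a steel bar 11 mm thick and 120 mm long, parallel to the chest's y, 116 mm above the counter and 38 mm below the chest's top. 35 mm from the bar's centre line to the drawer front (29 mm of free space behind the bar). Axes as the chest's
- cabinet_drawer1 (a joint): bottom drawer, in m: 0 shut; stays shut
- cross (a point): centre of the pencilled cross (two dark 24 mm strokes on a brown stain) on the top drawer's plywood floor, 87 mm above the counter; moves with the drawer. 120 mm behind the drawer front's outer face, 45 mm to the chest's -y side of the middle. With the drawer at its stop it is 44 mm clear of the chest's top, otherwise under it. Axes as the chest's: -x points out through the drawer front
- meter: hand-held moisture meter, 0.2 kg: flat-sided box 28 (x) x 48 (y) x 140 mm (z), below it a neck and a chrome ball. Origin: centre of the box's lower end; +z up to its top end at 140 mm; ball's lowest point at z = -45 mm. Display on the -x face, the black half of the shell (the +x half is yellow). Starts upright, ball down, in the case, its top 195 mm above the counter, display roughly to the robot
- meter_tip (a joint): how far the sprung ball is pushed in, in m: 0 fully out, 0.010 bottomed. Spring: 2 N at the start of the travel, 5 N halfway, 8 N when bottomed, then hard
- ball_tip (a point): lowest point of the chrome ball (20 mm diameter), the point that touches; moves with the ball, 45 mm below the meter's origin when the ball is out and 35 mm when it is fully in
- case: red flip-top travel case, upright, fixed to the counter, 42 (x) x 62 (y) x 130 mm high, open at the top; hood hinged on its +x side, hanging open below the rim, out to 75 mm from the centre. Origin: centre of its underside; axes nearly as the meter's. Inside 34 x 54 mm; the meter's box rests on ledges 55 mm up, ball free, top 65 mm above the rim. On the left or the right, the mug on the other side
- mug: white ceramic mug, 82 mm wide, 95 mm high, origin under its middle; stays put
- styptic: aluminium styptic tube with a screw lid, standing, 24 mm diameter, 68 mm high, origin under its middle; stays put
- nail_file: chrome nail file lying flat, about 145 x 12 x 5 mm, along its x; stays put
- cream_jar: amber cream jar, 64 mm diameter, 50 mm high; stays put
- tumbler: blue tumbler with two toothbrushes, 72 mm wide, about 195 mm high over all; stays put
- brush: shaving brush standing on its handle, 42 mm diameter, 108 mm high; stays put
- soap_pump: clear soap pump bottle, 68 mm diameter, 180 mm high; stays put

How it is judged:
By the outcome, as a careful person would: the job done as asked, in the order asked, and still so for the second after the job is handed in, while the arm keeps its last pose, push and grip.
It also fails if it takes over 61 s, if anything falls off the work surface, if the arm or the gripper's body presses on something with over 40 N, if the wrist force passes 120 N, or if a joint passes its speed limit or range.

## Robot

A 7-joint arm with a two-finger parallel gripper is mounted at the origin on the work surface. World frame = base frame: x ahead of the robot, y to its left, z up, the work surface at z = 0. Lengths are in m, angles in degrees, forces in N, time in s.
With the tool pointing down it reaches from about 0.4 to 0.875 m from the base axis. Payload 6.5 kg.
Tool frame: the origin (TCP) lies at the centre of the arm's flange, where the gripper is bolted on; the fingertips stand 166 mm ahead of it and the grasp point (between the pads) lies 147 mm ahead of it; z points along the fingers, y is the direction in which the jaws open and shut (so a half turn about z gives the same grasp; the last joint's range is limited). The gripper opens to 88 mm and grips with 3 to 60 N. Pads are 18 mm wide; open, the fingers measure 123 mm over their backs; the gripper's body (75 mm by 187 mm) begins 45 mm behind the grasp point.
Start: joints at [-78.965, 30.733, -0.252, 88.115, 0.149, 61.152, -4.079], TCP at [0.166, 0.628, 0.405] pointing down, gripper open.
Joint ranges: [-154.64, 154.64], [-21.42, 123.67], [-72.66, 72.17], [13.99, 137.28], [-74.86, 254.86], [10.95, 109.41], [-158.01, 158.01]. Speed limits (degrees/s): [136.94, 136.94, 180, 180, 180, 180, 180].

## Interface

Orientations are given as a 3x3 rotation matrix whose columns are the frame's x, y, z axes.
In Python, from rig import * gives the robot as it stands. Calls block until the motion is done:
- movep(position, orientation): joint-space move of the TCP to a pose.
- line_to(position, ori=None, v=0.15): straight line of the TCP; ori=None keeps the orientation; v is the mean speed in m/s.
- goto_joints(angles): joint-space move.
- gripper_open() and close_gripper(): open the fingers fully, or close them until they stop; the grip force is fixed at half the most.
- hold(seconds).
- ik(position, orientation): joint angles nearest the present ones, or None.
- snapshot(name): name is "side" or "top" or "wrist"; returns a dict with "color" (480x640x3 uint8, red, green, blue), "depth" (480x640 float32, m along the optical axis (not along the pixel's ray), 0 where there is no reading), "fx", "fy", "cx", "cy" (pixels), "rvec" (rotation vector, rad) and "tvec" (3), from world to camera coordinates, as OpenCV has them; the wrist camera has in their place "hand_eye" (4x4, takes a point from camera to tool coordinates, whose origin is the TCP and whose axes are the flange's). Camera axes: x right, y down, z forward; pixel columns grow to the right and rows downward; lengths in m; the calibration is good to about 2 mm. A picture is of the moment at which its call begins: read the wrist's pose just before it.
A pose or a line that the arm cannot do raises Unreachable and nothing moves.
- finish_job(): hands the job in, once; it reports no verdict.
Readings, each from a call of its own:
- read_time_s(): time.
- read_q(): joint angles.
- read_dq(): joint speeds.
- read_tau(): joint torques, N m.
- read_ee_pos(): TCP position.
- read_tcp_rot(): TCP orientation.
- read_contact_force(): force on the tool from outside, world axes, zero at the start.
- read_wrist_torque(): the same for the moment, N m.
- read_finger_gap(): opening from 0.0 (shut) to 1.0 (fully open).
Only numpy, scipy, OpenCV 4.12 (cv2) and the standard library are available. Lean on these libraries where they do the work, as an engineer would, in place of code of your own. Each camera call takes 0.05 s, during which the arm holds its last target.

## Working session

There is one attempt and no reset: what is moved stays moved. The work goes in short steps, each a Python script; the robot and the scene stay as the last script left them, time stands still between calls to the robot, and variables do not carry over. Pictures are saved under pics/ and viewed, and the job is handed in when it is done.

```bash
mkdir -p pics; ls
python3 - <<'E'
from rig import *
import cv2,numpy as np,pickle
for n in ["side","top","wrist"]:
    s=snapshot(n); cv2.imwrite(f"pics/{n}0.png",s["color"][:,:,::-1]); pickle.dump(s,open(f"{n}0.pkl","wb"))
    print(n,{k:np.round(v,4).tolist() for k,v in s.items() if k not in("color","depth")})
    if 'rvec' in s:
        R=cv2.Rodrigues(np.array(s['rvec'],float))[0]; print(-R.T@np.array(s['tvec']).ravel(), R[2])
print(read_ee_pos(),read_tcp_rot(),read_time_s(),read_finger_gap(),read_contact_force())
E
```

```text
pics
side {'fx': 572.5906, 'fy': 572.5906, 'cx': 312.5483, 'cy': 241.411, 'rvec': [0.123, -2.8649, 1.1613], 'tvec': [0.5997, 0.11, 1.3237]}
[0.50515991 0.89341692 1.0346349 ] [ 0.07409361 -0.69290082 -0.71721586]
top {'fx': 518.4775, 'fy': 518.4775, 'cx': 322.3291, 'cy': 234.1225, 'rvec': [2.1653, -2.1998, 0.1122], 'tvec': [-0.008, 0.5938, 1.0946]}
[ 4.94290715e-01 -9.89376942e-04  1.14296299e+00] [ 0.08857046 -0.01465232 -0.99596214]
wrist {'fx': 370.0484, 'fy': 370.0484, 'cx': 324.8786, 'cy': 236.6817, 'hand_eye': [[-0.0008, -0.9582, -0.286, 0.0739], [1.0, -0.0005, -0.0008, -0.0001], [0.0006, -0.286, 0.9582, 0.0208], [0.0, 0.0, 0.0, 1.0]]}
[0.16630018 0.62813089 0.40406191] [[-9.66710852e-01  2.55871220e-01 -2.17462051e-04]
 [ 2.55871294e-01  9.66710108e-01 -1.20350254e-03]
 [-9.77189008e-05 -1.21908126e-03 -9.99999252e-01]] 0.15 0.9970159107888811 [ 1.31622551  0.21043364 -0.20068928]
```

View pics/side0.png

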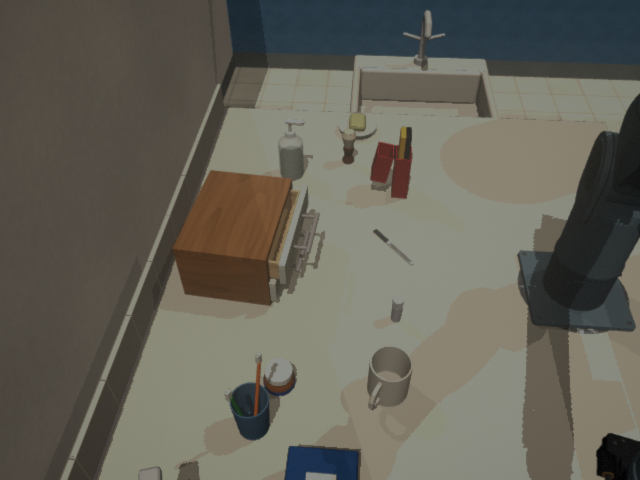

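View pics/top0.png

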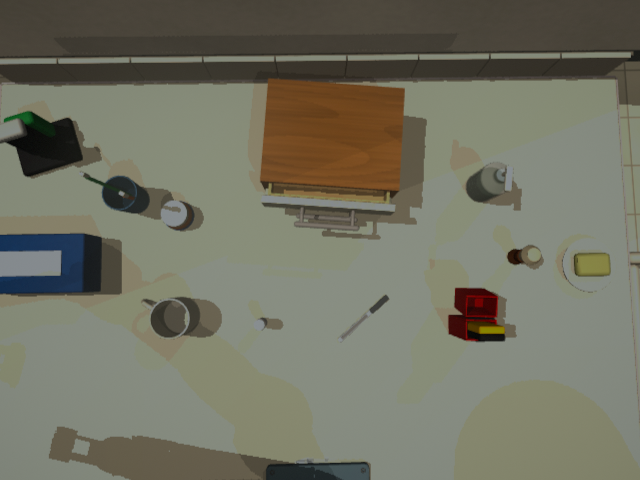

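View pics/wrist0.png

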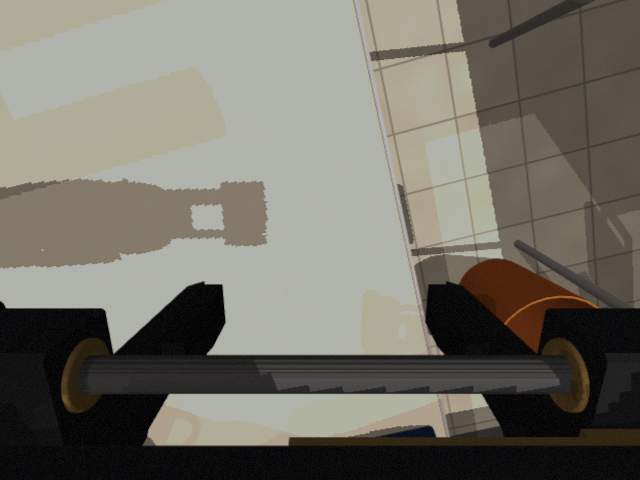

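```bash
cat > h.py <<'E'
import cv2,numpy as np,pickle
def world(s):
    R=cv2.Rodrigues(np.array(s['rvec'],float))[0]; t=np.array(s['tvec']).ravel()
    d=s['depth']; v,u=np.mgrid[:480,:640]
    pc=np.stack([(u-s['cx'])/s['fx']*d,(v-s['cy'])/s['fy']*d,d],-1)
    return (pc-t)@R
def onplane(s,uv,z):
    R=cv2.Rodrigues(np.array(s['rvec'],float))[0]; t=np.array(s['tvec']).ravel()
    uv=np.atleast_2d(uv).astype(float)
    r=np.c_[(uv[:,0]-s['cx'])/s['fx'],(uv[:,1]-s['cy'])/s['fy'],np.ones(len(uv))]@R
    c=-R.T@t
    return c+r*((z-c[2])/r[:,2])[:,None]
E
python3 - <<'E'
from h import *
for n in("top","side"):
    s=pickle.load(open(n+"0.pkl","rb")); W=world(s); hsv=cv2.cvtColor(s['color'],cv2.COLOR_RGB2HSV)
    z=W[...,2]; ok=s['depth']>0
    m=(abs(z-.154)<.012)&ok&(hsv[...,0]<20)&(hsv[...,1]>110)
    if n=="top": m[:, :200]=0; m[:,450:]=0
    m=m.astype(np.uint8); nn,l,st,_=cv2.connectedComponentsWithStats(m); k=1+st[1:,4].argmax(); 
    c=max(cv2.findContours((l==k).astype(np.uint8),0,2)[0],key=cv2.contourArea)
    P=onplane(s,c[:,0],.154)[:,:2].astype(np.float32)
    r=cv2.minAreaRect(P); print(n,"cab",st[k],r, cv2.boxPoints(r).round(4).tolist(), "zmed",np.median(z[l==k]))
    # meter top
    m=(abs(z-.195)<.01)&ok&(W[...,1]<-.2)&(W[...,1]>-.5)&(W[...,0]<.55)
    c=np.vstack(cv2.findContours(m.astype(np.uint8),0,2)[0]); P=onplane(s,c[:,0],.195)[:,:2].astype(np.float32)
    print("meter",m.sum(),cv2.minAreaRect(P))
    yel=(hsv[...,0]>20)&(hsv[...,0]<35)&(hsv[...,1]>180)&m
    print("yellow mean",W[yel].mean(0),"blackmean",W[m&~yel].mean(0))
    red=((hsv[...,0]<6)|(hsv[...,0]>174))&(hsv[...,1]>170)&ok&(abs(z-.13)<.006)
    c=np.vstack(cv2.findContours(red.astype(np.uint8),0,2)[0]); P=onplane(s,c[:,0],.130)[:,:2].astype(np.float32)
    print("case rim",red.sum(),cv2.minAreaRect(P))
    s0=s['color']; 
s=pickle.load(open("top0.pkl","rb"))
cv2.imwrite("pics/z1.png",cv2.resize(s['color'][170:250,240:420,::-1],None,fx=4,fy=4,interpolation=2))
cv2.imwrite("pics/z2.png",cv2.resize(s['color'][270:360,420:560,::-1],None,fx=5,fy=5,interpolation=2))
E
```

```text
top cab [  260    79   145   113 14289] ((0.7768743634223938, -0.03916226327419281), (0.26969650387763977, 0.20688238739967346), 85.10395812988281) [[0.6622999906539917, -0.1647000014781952], [0.868399977684021, -0.18230000138282776], [0.8913999795913696, 0.08640000224113464], [0.6852999925613403, 0.10400000214576721]] zmed 0.15293267945971872
meter 419 ((0.39313119649887085, -0.3177575170993805), (0.04792879894375801, 0.026846501976251602), 88.97277069091797)
yellow mean [ 0.39992697 -0.3188145   0.19305229] blackmean [ 0.38618557 -0.31841069  0.19308673]
case rim 352 ((0.41747286915779114, -0.32047930359840393), (0.06455758213996887, 0.08761559426784515), 87.66490173339844)
side cab [ 172  171  120   93 7687] ((0.7787946462631226, -0.03279891610145569), (0.2796763777732849, 0.20829957723617554), 85.2927017211914) [[0.6635000109672546, -0.16359999775886536], [0.8711000084877014, -0.18070000410079956], [0.89410001039505, 0.09799999743700027], [0.6865000128746033, 0.11509999632835388]] zmed 0.15288226606931316
meter 146 ((0.3951115608215332, -0.30978190898895264), (0.05724747106432915, 0.027102697640657425), 88.43058013916016)
yellow mean [nan nan nan] blackmean [ 0.39390535 -0.31383136  0.19255078]<stdin>:16: RuntimeWarning: Mean of empty slice.
  ret = um.true_divide(
Traceback (most recent call last):
ValueError: need at least one array to concatenate
```

Run:
```python
from h import *
s=pickle.load(open("top0.pkl","rb"))
cv2.imwrite("pics/z1.png",cv2.resize(s['color'][170:250,240:420,::-1],None,fx=4,fy=4,interpolation=2))
cv2.imwrite("pics/z2.png",cv2.resize(s['color'][270:360,420:560,::-1],None,fx=5,fy=5,interpolation=2))
W=world(s); a=np.radians(-4.9); X=np.array([np.cos(a),np.sin(a)]);Y=np.array([-X[1],X[0]]); o=np.array([.770,-.0386])
L=np.stack([(W[...,:2]-o)@X,(W[...,:2]-o)@Y,W[...,2]],-1)
for lo,hi in((.105,.128),(.135,.15)):
    m=(L[...,2]>lo)&(L[...,2]<hi)&(abs(L[...,1])<.14)&(L[...,0]<-.11)&(L[...,0]>-.25)
    print(lo,m.sum(),np.percentile(L[m],[2,10,50,90,98],axis=0).round(4).tolist())
    # line tilt
    if m.sum(): print(cv2.minAreaRect(L[m][:,:2].astype(np.float32)))
```

```text
0.105 689 [[-0.1741, -0.1124, 0.1066], [-0.1727, -0.0614, 0.1134], [-0.1638, -0.0013, 0.1191], [-0.1337, 0.0603, 0.1233], [-0.1159, 0.1141, 0.1273]]
((-0.1423453390598297, -0.00011736154556274414), (0.25770825147628784, 0.06458529084920883), 89.99496459960938)
0.135 1066 [[-0.1341, -0.126, 0.136], [-0.133, -0.1055, 0.1377], [-0.1269, -0.0003, 0.1403], [-0.1206, 0.1053, 0.1428], [-0.1192, 0.1262, 0.1442]]
((-0.12420597672462463, -0.0004673600196838379), (0.020377295091748238, 0.2634372413158417), 0.031639695167541504)
```

View pics/z1.png

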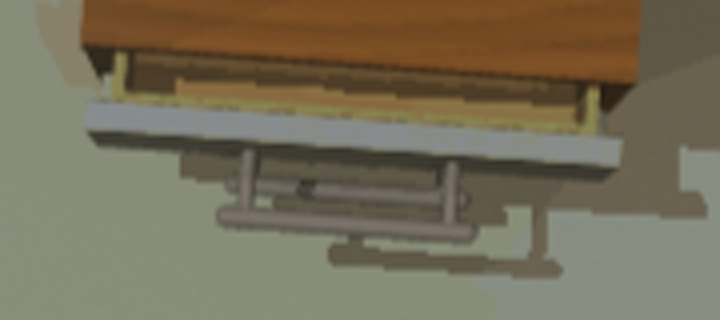

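View pics/z2.png

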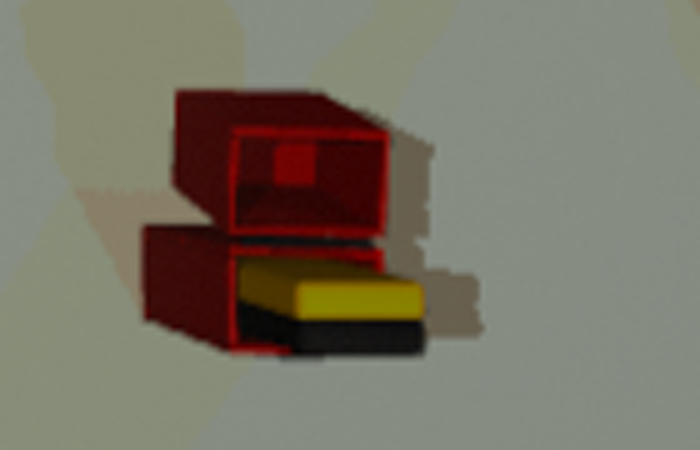

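```bash
cat >> h.py <<'E'
a=np.radians(-4.9); X=np.array([np.cos(a),np.sin(a),0]);Y=np.array([-X[1],X[0],0]); O=np.array([.770,-.0386,0])
def loc(x,y,z): return O+x*X+y*Y+np.array([0,0,z])
def Rd(yv): # tool down with y axis along yv
    yv=np.array(yv,float); yv/=np.linalg.norm(yv); zz=np.array([0,0,-1.]); return np.c_[np.cross(yv,zz),yv,zz]
E
python3 - <<'E'
from rig import *
from h import *
for s in(1,-1):
    for x in (-.202,-.335):
        print("hook",s,x,ik(loc(x,0,.266),Rd(s*X)))
    print("meter",s,ik([.393,-.318,.304],Rd([0,s,0])), ik([.393,-.318,.45],Rd([0,s,0])))
    print("cross",s,ik(loc(-.1396,-.045,.376),Rd(s*Y)), ik(loc(-.1396,-.045,.5),Rd(s*Y)))
print(read_time_s())
E
```

```text
hook 1 -0.202 [-23.23830426  36.63791335  28.26698923 107.42411222 -24.92221343
  42.1188494   14.21722499]
hook 1 -0.335 [-31.72920546  27.32956665  33.23439017 126.55016273 -27.4216866
  33.11807936  17.06167151]
meter 1 [  4.69457277  29.57012139  37.52915754 116.04620213 -26.25043515
  42.81802065 148.32791599] [ 42.82136745  14.16124574 -10.56420216 106.33435071   2.9757953
  59.76865485 121.07199382]
cross 1 [-18.14119331  33.22095338  29.77651006  94.04017517 -18.76189174
  57.77179966 102.80477487] [-23.79050257  27.88673199  38.62970095  86.43476572 -17.88416158
  71.95796376 102.25172533]
hook -1 -0.202 [ -43.64461199   52.33850434   62.16549988  108.4759468   -56.55599513
   57.02959728 -139.89060004]
hook -1 -0.335 [ 10.16252824  24.84789134 -17.5390645  124.25602517  13.57401865
  32.65298168 157.7692733 ]
meter -1 [-11.0079481   41.50010998  62.53486106 116.74287609 -47.89570714
  52.41500276 -11.75302283] [-15.23573818  22.78480177  63.36502186 109.21153712 -23.05172679
  62.13913762 -32.53337053]
cross -1 [-31.2264896   40.18682816  51.76649024  94.79547862 -34.85158128
  62.49593188 -64.18281114] [-35.47833133  35.30157289  60.48095415  87.07100361 -31.22223125
  75.95673783 -66.76321987]
0.15
```

Run:
```python
from rig import *
from h import *
R=Rd(X)
movep(loc(-.202,0,.40),R); print(read_time_s(),read_ee_pos(),read_q(),read_contact_force())
s=snapshot("wrist"); cv2.imwrite("pics/w1.png",s["color"][:,:,::-1])
s=snapshot("side"); cv2.imwrite("pics/s1.png",s["color"][:,:,::-1])
```

```text
2.85 [ 0.56888619 -0.0201959   0.39985332] [-30.96769847  26.93493368  38.27674134 102.66013378 -19.53435463
  57.17378011  10.26318316] [-0.10810341 -0.96225988 -0.33242933]
```

View pics/w1.png

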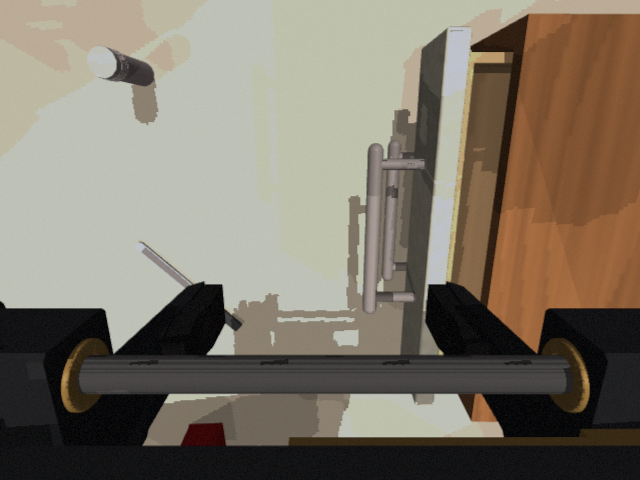

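View pics/s1.png

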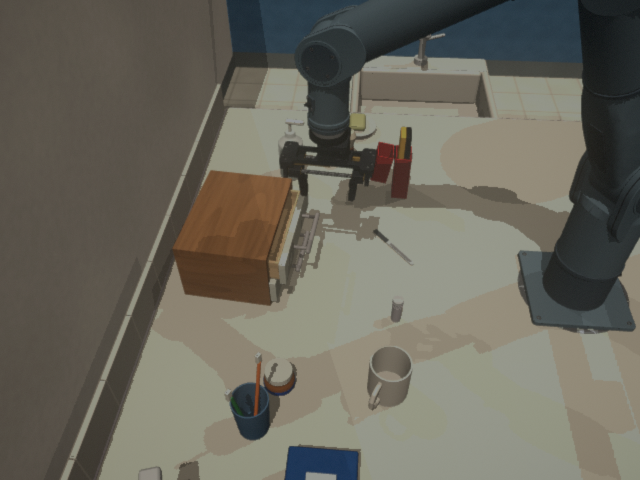

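```bash
cat >> h.py <<'E'
def wplane(s,p,R,uv,z):
    H=np.array(s['hand_eye']); uv=np.atleast_2d(uv).astype(float)
    r=np.c_[(uv[:,0]-s['cx'])/s['fx'],(uv[:,1]-s['cy'])/s['fy'],np.ones(len(uv))]@(R@H[:3,:3]).T
    c=np.array(p)+R@H[:3,3]
    return c+r*((z-c[2])/r[:,2])[:,None]
def tolocal(P):
    d=np.atleast_2d(P)-O; return np.c_[d@X,d@Y,d[:,2]]
E
python3 - <<'E'
from rig import *
from h import *
p,R=read_ee_pos(),read_tcp_rot(); s=snapshot("wrist")
print(tolocal(wplane(s,p,R,[[375,150],[369,308],[371,230]],.116)).round(4))
print(tolocal(wplane(s,p,R,[[450,30],[430,280]],.142)).round(4))
hsv=cv2.cvtColor(s['color'],cv2.COLOR_RGB2HSV); 
cv2.imwrite("pics/w1z.png",cv2.resize(s['color'][130:330,330:490,::-1],None,fx=3,fy=3))
E
```

```text
[[-0.1675  0.0586  0.116 ]
 [-0.1674 -0.0627  0.116 ]
 [-0.1682  0.0011  0.116 ]]
[[-0.1306  0.1273  0.142 ]
 [-0.1293 -0.0276  0.142 ]]
```

View pics/w1z.png

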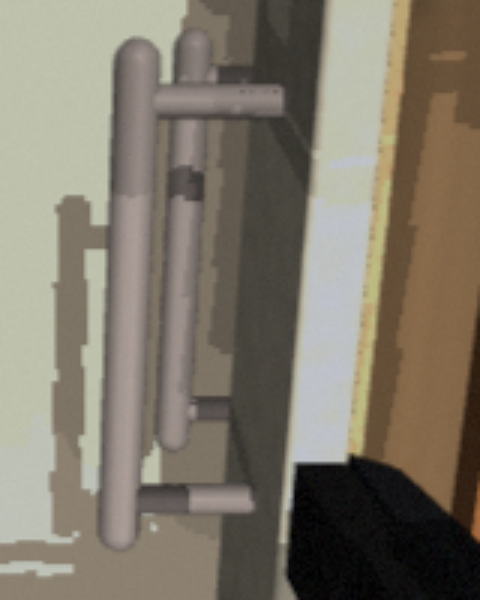

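Run:
```python
from rig import *
from h import *
R=Rd(X); xs=-.2015
line_to(loc(xs,0,.30),R,v=.15); f0=np.array(read_contact_force())
ok=True
for z in (.285,.275,.266):
    line_to(loc(xs,0,z),R,v=.06); f=np.array(read_contact_force())-f0; print(z,f.round(1))
    if np.linalg.norm(f)>8: ok=False;break
if ok:
    x=xs
    while x>-.322:
        x-=.02; x=max(x,-.324); line_to(loc(x,0,.266),R,v=.07); f=(np.array(read_contact_force())-f0)@X; print(round(x,4),round(f,1))
        if f>20: break
    while x>-.345 and f<14:
        x-=.002; line_to(loc(x,0,.266),R,v=.03); f=(np.array(read_contact_force())-f0)@X; print(round(x,4),round(f,1),tolocal(read_ee_pos())[0].round(4))
print(read_time_s())
s=snapshot("top"); cv2.imwrite("pics/t2.png",s["color"][:,:,::-1])
```

```text
0.285 [-1.2 -0.2 -0.1]
0.275 [-1.  -0.7  0. ]
0.266 [-0.8  0.2  0.8]
-0.2215 -1.1
-0.2415 -0.9
-0.2615 -0.9
-0.2815 -1.1
-0.3015 -0.4
-0.3215 -1.2
-0.324 -0.7
-0.326 -1.0 [-0.326 -0.     0.266]
-0.328 -1.4 [-0.3282 -0.      0.266 ]
-0.33 -1.2 [-0.3302 -0.      0.266 ]
-0.332 4.3 [-0.3311  0.      0.2663]
-0.334 9.4 [-3.318e-01  1.000e-04  2.666e-01]
-0.336 14.8 [-3.325e-01  1.000e-04  2.670e-01]
9.1833
```

View pics/t2.png

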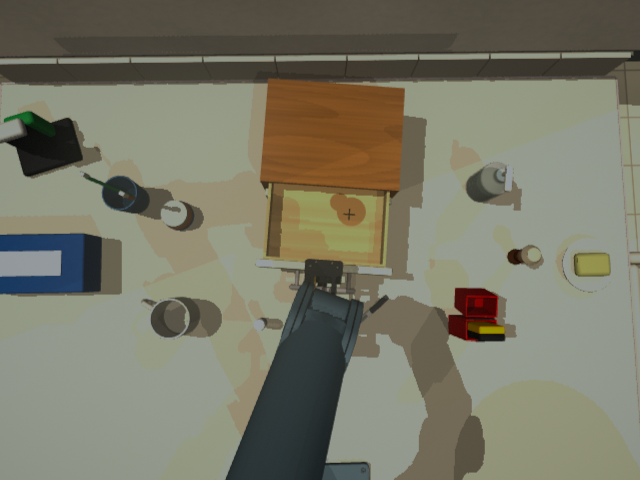

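Run:
```python
from rig import *
from h import *
R=Rd(X)
line_to(loc(-.3265,0,.266),R,v=.05); line_to(loc(-.3265,0,.42),R,v=.25)
print(read_time_s())
s=snapshot("top"); pickle.dump(s,open("top3.pkl","wb"))
hsv=cv2.cvtColor(s['color'],cv2.COLOR_RGB2HSV)
P=onplane(s,[[349,214]],.087); print(P,tolocal(P), "expected",loc(-.1396,-.045,.087))
cv2.imwrite("pics/t3z.png",cv2.resize(s['color'][170:300,240:420,::-1],None,fx=4,fy=4,interpolation=2))
for sg in(1,-1):
    for z in(.40,.304): print(sg,z,ik([.393,-.318,z],Rd([0,sg,0])))
print(read_q())
```

```text
10.3417
[[ 0.62884147 -0.07197027  0.087     ]] [[-0.13779225 -0.04530564  0.087     ]] expected [ 0.62706644 -0.07151134  0.087     ]
1 0.4 [  4.00919311  19.50968427  36.90291009 111.66184597 -14.46365636
  53.40663051 138.04130873]
1 0.304 [ 13.04320441  27.05170666  26.3144141  115.61288029 -17.82886576
  41.18374861 140.42063322]
-1 0.4 [-12.2659634   27.19899815  60.72001706 112.3518458  -28.39250459
  56.97569557 -28.08007682]
-1 0.304 [ -0.93347935  32.27719455  45.59922537 116.31579529 -32.79175161
  44.78715415 -25.55592121]
[-42.98241457  11.1643161   43.98310609 118.81308218  -9.57879169
  53.64459666   1.30159565]
```

View pics/t3z.png

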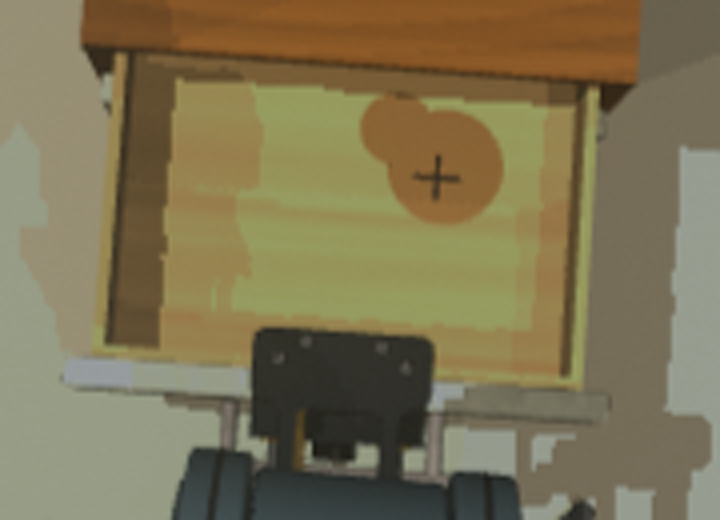

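Run:
```python
from rig import *
from h import *
b=np.radians(-1.2); ym=np.array([-np.sin(b),np.cos(b),0])
movep([.393,-.318,.43],Rd(-ym))
p,R=read_ee_pos(),read_tcp_rot(); s=snapshot("wrist"); pickle.dump((s,p,R),open("w4.pkl","wb"))
cv2.imwrite("pics/w4.png",s["color"][:,:,::-1]); print(read_time_s(),read_q(),p)
```

```text
11.6333 [-16.71033343  27.15016084  67.05704404 110.64918269 -28.64735256
  61.37878563 -28.42890858] [ 0.39379966 -0.31681331  0.42942539]
```

View pics/w4.png

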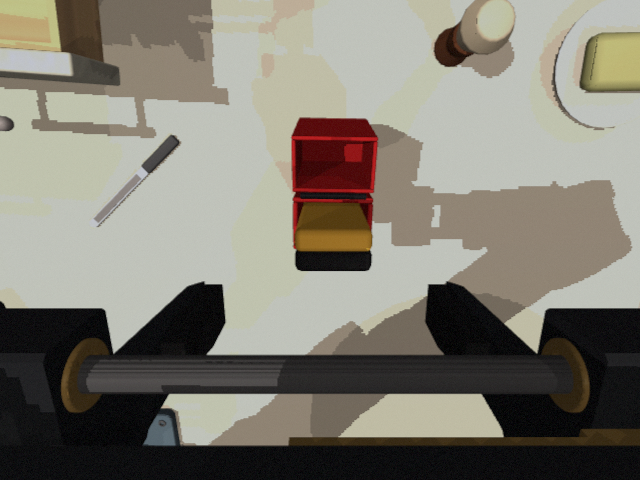

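Run:
```python
from h import *
s,p,R=pickle.load(open("w4.pkl","rb"))
P=wplane(s,p,R,[[295.5,250],[371.5,250],[333,231],[333,270]],.195); print(P.round(4))
print(wplane(s,p,R,[[293,160+90],[373,250]],.13).round(4))
cv2.imwrite("pics/w4z.png",cv2.resize(s['color'][180:290,270:400,::-1],None,fx=5,fy=5))
```

```text
[[ 0.3954 -0.2988  0.195 ]
 [ 0.3946 -0.3451  0.195 ]
 [ 0.407  -0.3218  0.195 ]
 [ 0.3819 -0.3215  0.195 ]]
[[ 0.3735 -0.2909  0.13  ]
 [ 0.3723 -0.3545  0.13  ]]
```

View pics/w4z.png

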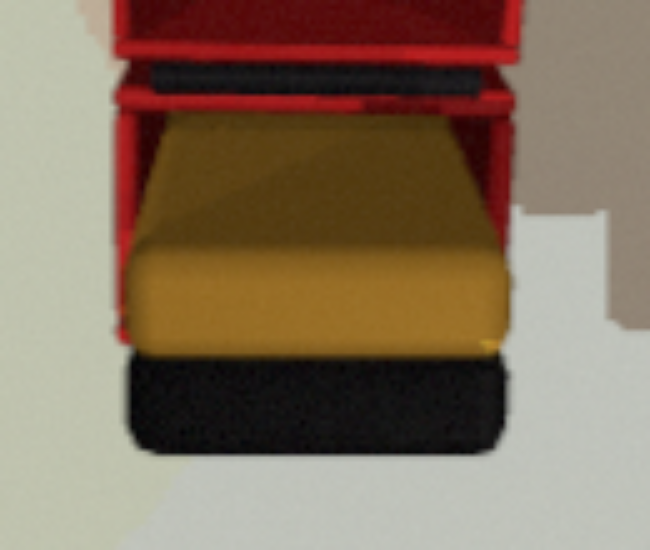

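Run:
```python
from rig import *
from h import *
b=np.radians(-1.2); ym=np.array([-np.sin(b),np.cos(b),0]); R=Rd(-ym)
line_to([.394,-.3205,.36],R,v=.15); f0=np.array(read_contact_force())
line_to([.394,-.3205,.315],R,v=.1)
line_to([.394,-.3205,.304],R,v=.05); print("f",np.array(read_contact_force())-f0,read_ee_pos())
if np.linalg.norm(np.array(read_contact_force())-f0)<8:
    close_gripper(); print("gap",read_finger_gap()*88,np.array(read_contact_force())-f0)
    s=snapshot("side"); cv2.imwrite("pics/s5.png",s["color"][:,:,::-1])
    for z in(.32,.35,.40,.47):
        line_to([.394,-.3205,z],R,v=.12); print(z,(np.array(read_contact_force())-f0).round(1))
    print(read_finger_gap()*88,read_time_s(),read_q())
    s=snapshot("side"); cv2.imwrite("pics/s6.png",s["color"][:,:,::-1]);pickle.dump(s,open("s6.pkl","wb"))
    s=snapshot("wrist"); cv2.imwrite("pics/w6.png",s["color"][:,:,::-1])
```

```text
f [-1.2480646   0.62927878 -0.88902707] [ 0.39392957 -0.32044476  0.30381305]
gap 47.803867056688055 [-0.43320823 -0.04937006 -0.98988206]
0.32 [-0.2 -0.1 -2.3]
0.35 [-1.6  0.9 -3.5]
0.4 [-0.8  0.8 -3.1]
0.47 [-1.3 -0.2 -2.5]
47.64828473112501 15.9333 [-18.16258948  23.69002762  68.35843736 107.60111973 -24.26617706
  65.34472763 -32.10137574]
```

View pics/s6.png

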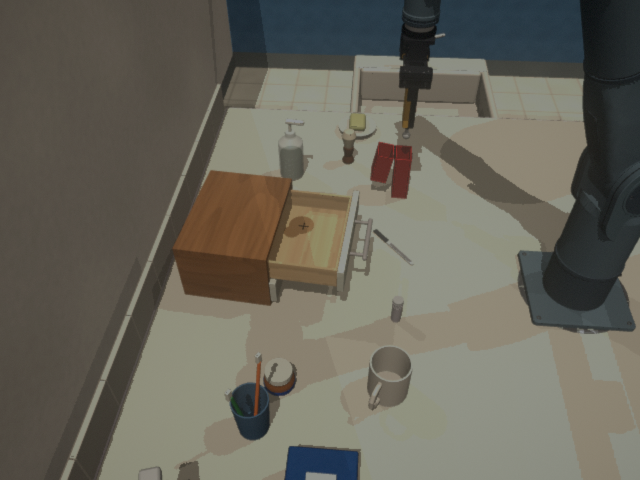

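View pics/w6.png

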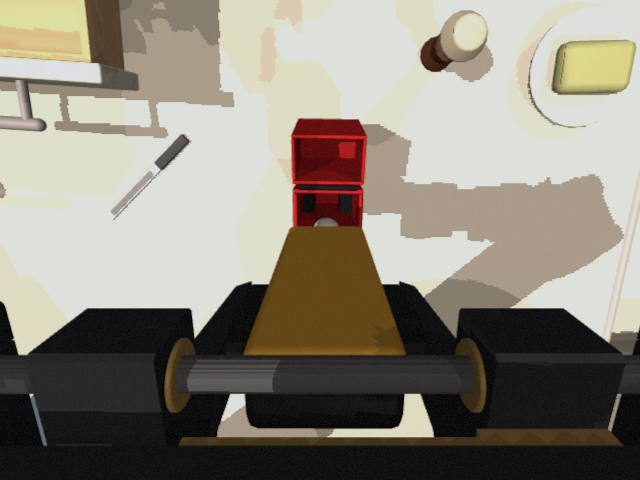

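Run:
```python
from rig import *
from h import *
Rg=read_tcp_rot(); print("grip yaw y",Rg[:,1])
# meter yaw relative to tool ~0 (side faces on pads)
R=Rd(-Y); C=[.628,-.072]
for z in(.47,.41,.376): print(ik([*C,z],R))
try: line_to([*C,.47],R,v=.2)
except Unreachable as e:
    print("unreach",e); movep([*C,.47],R)
print(read_time_s(),read_q())
line_to([*C,.40],R,v=.12)
p,Rr=read_ee_pos(),read_tcp_rot(); print(p,Rr)
for n in("side","top","wrist"):
    s=snapshot(n); cv2.imwrite(f"pics/{n}7.png",s["color"][:,:,::-1]); pickle.dump((s,p,Rr),open(n+"7.pkl","wb"))
    if n=="side": cv2.imwrite("pics/side7z.png",cv2.resize(s['color'][60:300,200:400,::-1],None,fx=2.5,fy=2.5,interpolation=2))
```

```text
grip yaw y [-2.09285941e-02 -9.99780633e-01 -8.24980534e-04]
[-35.67438869  37.6143911   61.07842834  89.20895129 -33.86242101
  73.48864332 -64.67335369]
[-34.7594276   41.07737995  59.11512939  93.0353618  -37.4996
  67.8686573  -61.96697151]
[-33.81737863  42.96855129  57.25034675  94.77789101 -39.37645697
  64.63458542 -60.66282426]
17.8917 [-36.31113673  38.41790922  62.77279318  89.3007661  -35.07242672
  74.04970455 -63.68758953]
[ 0.62819554 -0.0722973   0.40064497] [[ 9.96323812e-01 -8.56621990e-02  9.21460264e-04]
 [-8.56618565e-02 -9.96324185e-01 -4.05055467e-04]
 [ 9.52771088e-04  3.24632410e-04 -9.99999493e-01]]
```

View pics/side7z.png

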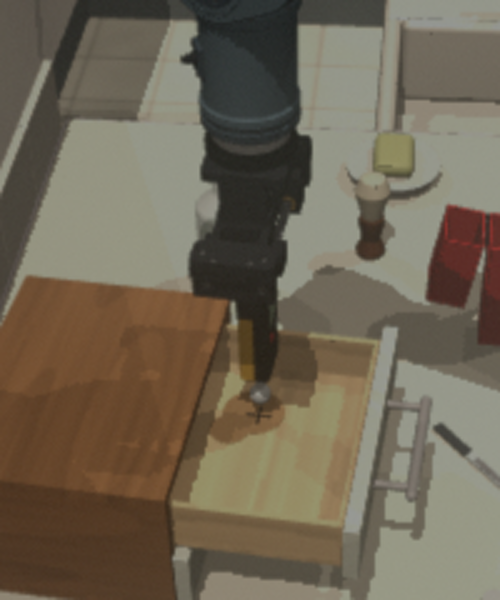

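View pics/top7.png

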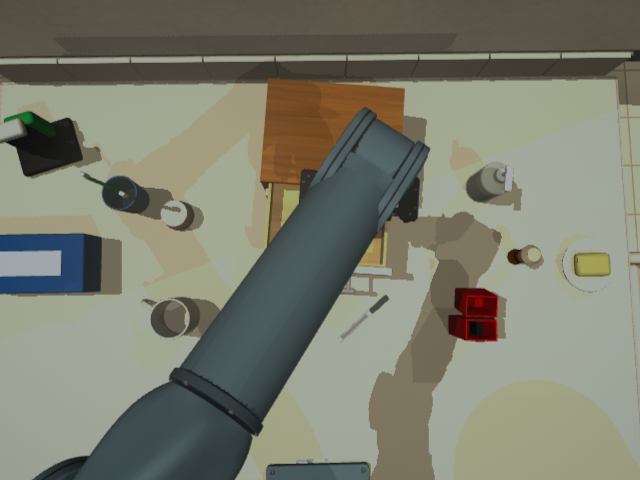

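View pics/wrist7.png

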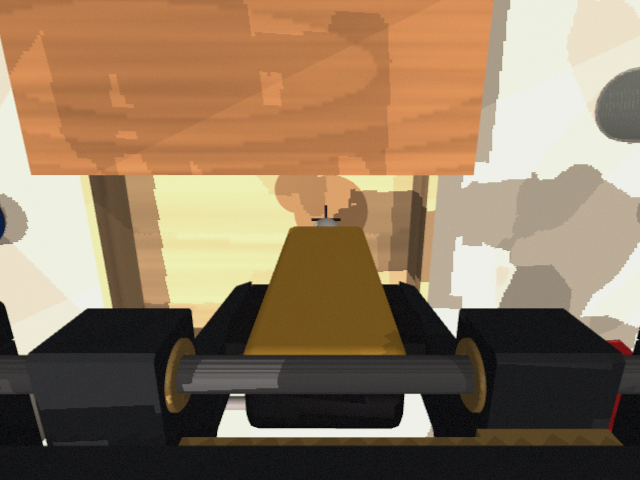

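Run:
```python
from h import *
s,p,R=pickle.load(open("wrist7.pkl","rb"))
cv2.imwrite("pics/wr7z.png",cv2.resize(s['color'][190:240,290:365,::-1],None,fx=8,fy=8))
print("cross wrist",wplane(s,p,R,[[326,219]],.087))
s,p,R=pickle.load(open("side7.pkl","rb"))
cv2.imwrite("pics/sd7z.png",cv2.resize(s['color'][170:240,270:340,::-1],None,fx=8,fy=8))
for q in(p+R@[0,0,.294],p+R@[0,0,.284],[.628,-.072,.087]):
    print(cv2.projectPoints(np.array([q],float),np.array(s['rvec'],float),np.array(s['tvec'],float),np.array([[s['fx'],0,s['cx']],[0,s['fy'],s['cy']],[0,0,1]]),None)[0].ravel())
```

```text
cross wrist [[ 0.62963328 -0.07368468  0.087     ]]
[303.61027041 219.64270926]
[303.50413789 216.54304735]
[304.00047752 225.77217406]
```

View pics/wr7z.png

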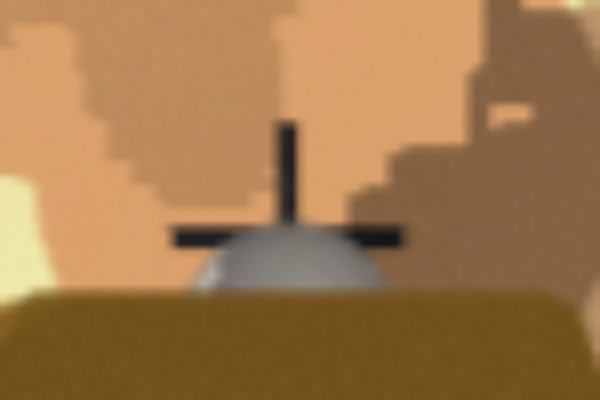

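View pics/sd7z.png

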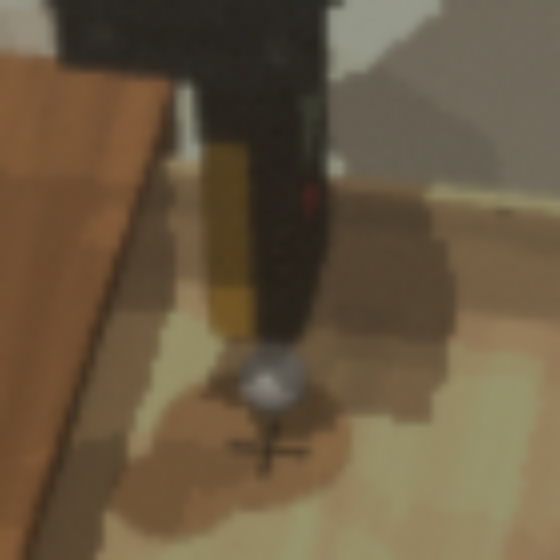

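```bash
cat >> h.py <<'E'
def favg(read,hold,n=12):
    v=[]
    for _ in range(n): hold(.02); v.append(read())
    return np.mean(v,0),np.std(v,0)
E
python3 - <<'E'
from rig import *
from h import *
R=Rd(-Y); C=[.6295,-.0728]
line_to([*C,.392],R,v=.08); hold(.3)
f0,sd=favg(read_contact_force,hold,20); print("tare",f0,sd,read_ee_pos())
z=.392
while z>.374:
    z-= .002 if z>.385 else .001
    line_to([*C,z],R,v=.03); f,sd=favg(read_contact_force,hold,8); print(round(z,4),read_ee_pos().round(4) if hasattr(read_ee_pos(),'round') else read_ee_pos(),(f-f0).round(2))
    if f[2]-f0[2]>4.0: break
np.save("f0.npy",f0); print(read_time_s(),read_finger_gap()*88)
E
```

```text
tare [-0.12184077  0.05065811 -1.72938022] [0.59253494 0.48473791 0.4126678 ] [ 0.62949773 -0.07279259  0.39202545]
0.39 [ 0.6295 -0.0728  0.39  ] [-0.1  -0.15 -0.36]
0.388 [ 0.6295 -0.0728  0.388 ] [-0.05  0.13  0.3 ]
0.386 [ 0.6295 -0.0728  0.386 ] [ 0.29 -0.26 -0.09]
0.384 [ 0.6295 -0.0728  0.384 ] [ 0.39 -0.1  -0.36]
0.383 [ 0.6295 -0.0728  0.383 ] [ 0.46  0.04 -0.17]
0.382 [ 0.6295 -0.0728  0.382 ] [ 0.04 -0.13  0.07]
0.381 [ 0.6295 -0.0728  0.381 ] [ 0.39  0.42 -0.08]
0.38 [ 0.6295 -0.0728  0.3802] [-0.12  0.31  2.42]
0.379 [ 0.6295 -0.0728  0.3791] [-0.04  0.3   2.93]
0.378 [ 0.6295 -0.0728  0.3781] [0.04 0.18 3.82]
0.377 [ 0.6295 -0.0728  0.3771] [-0.13  0.37  4.24]
23.875 47.73239069206844
```

Run:
```python
from rig import *
from h import *
R=Rd(-Y); C=[.6295,-.0728]; f0=np.load("f0.npy")
line_to([*C,.3757],R,v=.02); hold(.4)
f,sd=favg(read_contact_force,hold,25); print((f-f0).round(2),read_ee_pos(),read_tcp_rot().round(4).tolist(),read_finger_gap()*88,np.abs(read_dq()).max())
for n in("side","wrist","top"):
    s=snapshot(n); cv2.imwrite(f"pics/{n}8.png",s["color"][:,:,::-1])
    if n=="side": cv2.imwrite("pics/sd8z.png",cv2.resize(s['color'][170:270,260:380,::-1],None,fx=6,fy=6))
    if n=="wrist": cv2.imwrite("pics/wr8z.png",cv2.resize(s['color'][190:240,290:365,::-1],None,fx=8,fy=8))
print(read_time_s())
```

```text
[0.07 0.2  5.29] [ 0.62950799 -0.07282142  0.37572111] [[0.9963, -0.0854, 0.0001], [-0.0854, -0.9963, -0.0001], [0.0001, 0.0001, -1.0]] 48.08812383216038 0.08537477145350754
25.0917
```

View pics/sd8z.png

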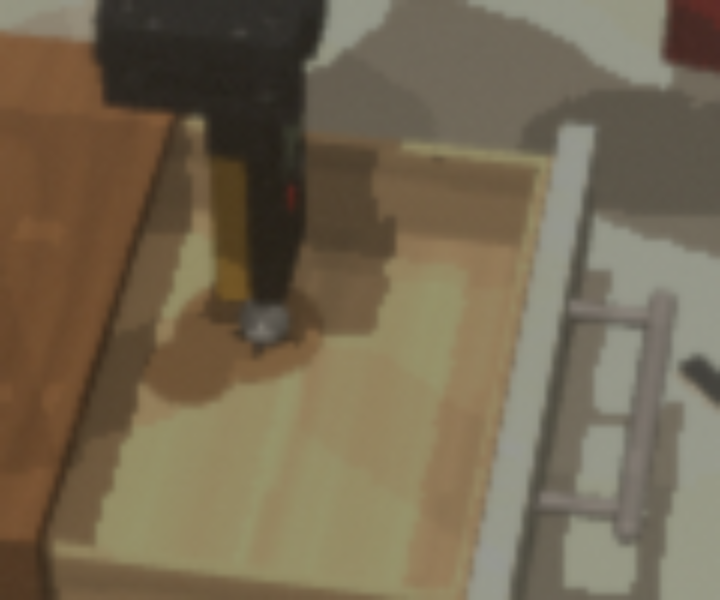

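View pics/wr8z.png

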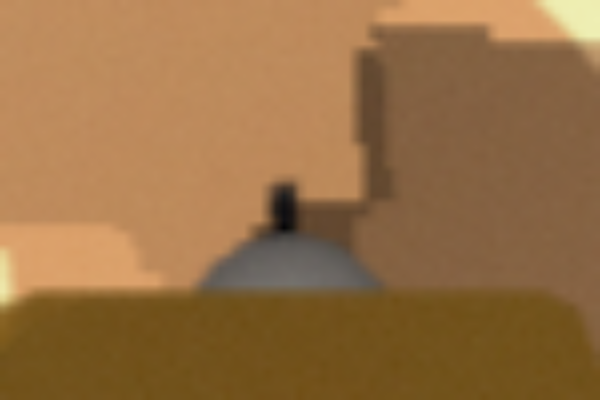

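View pics/side8.png

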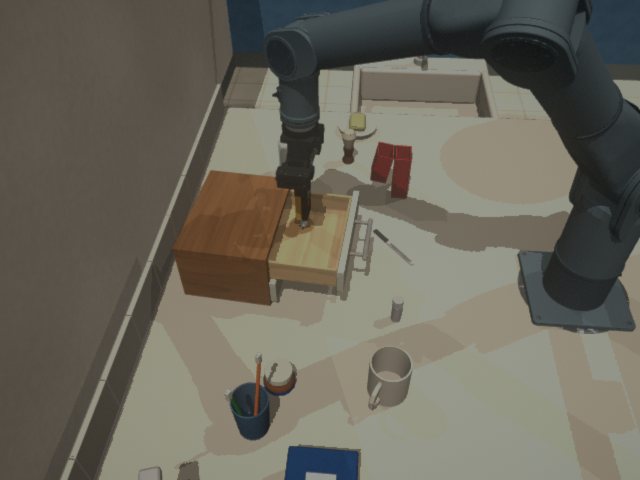

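Run:
```python
from rig import *
from h import *
p,R=read_ee_pos(),read_tcp_rot(); s=snapshot("wrist")
e=wplane(s,p,R,[[325.1,212.4]],.087)[0]; c=e-X*.012
print("stroke end",e,"cross centre",c,"ball",p[:2],"diff",(c-p)[:2])
```

```text
stroke end [ 0.6419235  -0.07427679  0.087     ] cross centre [ 0.62996735 -0.07325178  0.087     ] ball [ 0.62952092 -0.07279742] diff [ 0.00044643 -0.00045437]
```

Ball is within about 1 mm of the cross. Handing in.

Run:
```python
from rig import *
print(read_time_s()); finish_job()
```

```text
25.1417
the job is handed in; nothing more can be done
```

I pulled the top drawer out to its stop, took the meter from the red case and pressed its ball onto the pencilled cross. I handed the job in at 25.1 s while still holding it there.

- **Drawer:** I hooked the bar with one open finger and pulled. The stop showed as a force rise to about 15 N, at the position the stated travel predicts.
- **Meter:** I gripped it by its 48 mm sides, and the jaws read 48 mm from the grasp to the end. The display faces the drawer front, and the tool is vertical to about 0.01°.
- **Position:** The last wrist view put the ball about 0.6 mm from the cross centre. Calibration is good to about 2 mm.
- **Pressing force:** I measured 5.3 N. That and the travel after contact both put the ball about halfway in (4.8–5.5 mm).
- **Still at hand-in:** The arm was at rest before I handed in.
- **Other objects:** The last side view showed the rest of the counter unchanged.

The first top-camera estimates differed from the wrist view by 1–4 mm. I used a value between the two for the grasp and corrected mainly from the wrist view at the cross. I ran no check after handing in.

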